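# Put the optical rail away past the stop post

### The arm

A 7-joint arm with a two-finger parallel gripper is mounted at the origin on the work surface. World frame = base frame: x ahead of the robot, y to its left, z up, the work surface at z = 0. Lengths are in m, angles in rad, forces in N, time in s.
With the tool pointing down it reaches from about 0.425 to 0.925 m from the base axis. Payload 6.8 kg.
Tool frame: the origin (TCP) lies at the very end of the fingers, on their centre line; the grasp point (between the pads) lies r.grip_depth behind it (r.grip_depth is the distance from the TCP to the grasp point, in m); z points along the fingers, x is the direction in which the jaws open and shut, and the axes are right-handed (so a half turn about z gives the same grasp; the last joint's range is limited). The gripper opens to 85 mm and grips with 20 to 120 N. Pads are 22 mm wide; open, the fingers measure 114 mm over their backs; the gripper's body (76 mm by 85 mm) begins 54 mm behind the grasp point. The pads swing forward as they close: fully open they stand 13 mm farther back than shut.
Start: joints at [1.034, 0.477, 0.022, 1.555, -0.011, 1.109, -0.083], TCP at [0.281, -0.614, 0.231] pointing down, gripper open.
Joint ranges: [-2.96, 2.96], [-0.34, 2.1], [-1.41, 1.46], [0.24, 2.44], [-1.37, 4.51], [0.17, 1.92], [-2.96, 2.96]. Speed limits (rad/s): [2.39, 2.39, 3.14, 3.14, 3.14, 3.14, 3.14].

### API

Orientations are given as a rotation vector (axis times angle).
In Python, from bench import readout, grab_frame, workorder, r gives the robot as it stands.
- The arm moves only by the shell command python3 -m handwheel 'ROWS' [FORCE]. ROWS is text: rows parted by semicolons, each of 7 numbers parted by spaces: the shift along the tool's x, y, z in mm, then the turn, a rotation vector about the tool's x, y, z in degrees, then the finger opening in mm, from 0 to 85.4. A call has 1 to 12 rows; each row is the pose to reach, as a shift and turn from the pose commanded when the call began, along the tool's axes at that moment; what a row does not reach only later rows make up. A row lasts 1/8 s, in which the tool goes at most 62.5 mm and 10.7 degrees, less where a joint would pass 70% of its speed; a pose out of reach is approached as far as the arm can. A call with a gripper value outside its range is refused whole. The fingers move at their own pace and stop on an object; FORCE is the grip in N (left out, the last holds). Time passes only in rows, so rows that repeat a pose let the fingers close. It gives the time, the measured TCP pose, the force and the opening at its end, in the units of the state.
- readout.get_obs(): the state, without advancing time (a new reading comes with each control period).
- grab_frame(name): name is "scene" or "top"; returns a dict with "pixels" (420x560x3 uint8, red, green, blue), "fx", "fy", "cx", "cy" (pixels), "rvec" (rotation vector, rad) and "tvec" (3), from world to camera coordinates, as OpenCV has them. Camera axes: x right, y down, z forward; pixel columns grow to the right and rows downward; lengths in m; the calibration is good to about 2 mm. A picture is of the moment at which its call begins. There is no depth.
- workorder.hand_in(): hands the job in, once; it reports no verdict.
The state is a dict: "clock": time; "joints": joint angles; "qvel": joint speeds; "tau": joint torques, N m; "tcp_pos": TCP position; "orientation": TCP orientation; "contact_force": force on the tool from outside, world axes, zero at the start; "moment": the same for the moment, N m; "grip_width": finger opening in m.
Only numpy, scipy, OpenCV 4.12 (cv2) and the standard library are available. Lean on these libraries where they do the work, as an engineer would, in place of code of your own. Each camera call takes 0.05 s, during which the arm holds its last target.

### The job

Put the loose aluminium rail away in the white bay by pushing it along the bench with the fingertips: first swing its free end, the one away from the steel post, into the bay while the other end is still in front of the post, then work that other end round past the post and into the bay. Finish with the whole rail flush against the bay's back wall. Do not grip or lift the rail, and leave the other things on the bench alone.

Things in the scene. Friction and masses are not known exactly. Their poses are not given: they have to be found in the camera images.
- rack: fixed white bay, open on top and to its -x side (towards the robot). Origin on the bench, mid inner face of the back wall; +x out through the back wall, y along it. Walls 35 mm high, 12 thick. End walls run x -50 to 0, inner faces at y -123 and +123 mm: inside 246 long, 50 deep. Green floor level with the bench, no step.
- post: fixed bare steel post, 25 mm dia, 50 high, upright; origin at the centre of its foot. Stands in front of one end of the bay: at x -125, y +95 or -95 mm in the rack's frame (side differs between starts). On the other side lies only a flush disc, no obstacle.
- rail_mid (a point): centre (half-way up) of the loose aluminium rail, a bar 220 mm long, 26 wide, 25 high, 0.2 to 0.42 kg, flat on the bench on the robot's side of the post, about parallel to the bay; x runs from its blue to its yellow end, z up. Dry friction: it stops when pushing stops.
- rail_blue (a point): middle of the rail's blue end face (12.5 mm above the bench); the blue plastic cap is 12 mm long
- rail_yellow (a point): middle of the rail's yellow end face (12.5 mm above the bench); the yellow plastic cap is 12 mm long
- bottle: bystander, loose, to be left alone: reagent bottle, blue cap, 52 dia x 80 mm; origin under its centre
- jar: bystander, loose, to be left alone: amber glass jar with white lid, 48 dia x 60 mm; origin under its centre
- dish: bystander, loose, to be left alone: pale flat round dish, 88 dia x 14 mm; origin under its centre
- driver: bystander, loose, to be left alone: screwdriver lying on the bench, 170 long; origin under the middle (mm)
- collar: bystander, loose, to be left alone: brass ring, 40 dia x 18 mm; origin under its centre
- clamp: bystander, loose, to be left alone: small black block 35 x 30 x 30 with a 16 dia aluminium pin standing 30 tall on it, in mm; origin under its centre
- rail: the same rail; origin at the middle of its underside, axes as for its centre
Mind the look-alikes: they are no part of the job. Of the things shaped like the rail, the aluminium one is meant. Leave any green look-alike of the post alone.

How it is judged:
By the outcome, as a careful person would: the job done as asked, in the order asked, and still so for the second after the job is handed in, with the robot touching nothing.
It also fails if it takes over 72 s, if anything falls off the work surface, if the arm or the gripper's body presses on something with over 40 N, if the wrist force passes 120 N, or if a joint passes its speed limit or range.

## Working session

There is one attempt and no reset: what is moved stays moved. The work goes in short steps, Python scripts to look and compute and a shell command to move; the robot and the scene stay as the last step left them, time stands still between calls to the robot, and variables do not carry over. Pictures are saved under pics/ and viewed, and the job is handed in when it is done.

```bash
ls; mkdir -p pics; python3 - <<'E'
from bench import readout, grab_frame, workorder, r
import cv2,json
for n in("scene","top"):
    f=grab_frame(n); cv2.imwrite(f"pics/{n}0.png",f["pixels"][:,:,::-1]); print(n,f["fx"],f["fy"],f["cx"],f["cy"],f["rvec"],f["tvec"])
o=readout.get_obs(); print(o["clock"],o["tcp_pos"],o["orientation"],o["grip_width"],r.grip_depth)
E
```

```text
pics
scene 471.90707613764897 471.90707613764897 284.3575970916464 208.8020413739127 [ 0.62805878  2.46556761 -1.35416719] [ 0.46355464 -0.08005605  1.37925018]
top 473.0402500367375 473.0402500367375 287.19942446633473 215.77246274378544 [ 2.10005605 -2.13518838  0.19731157] [0.0055523  0.49969952 1.19675002]
0.1 [ 0.2804015  -0.61339264  0.2304036 ] [-2.64255102e+00  1.69748831e+00  2.34611542e-03] 0.08549378903512503 0.0187
```

View pics/scene0.png

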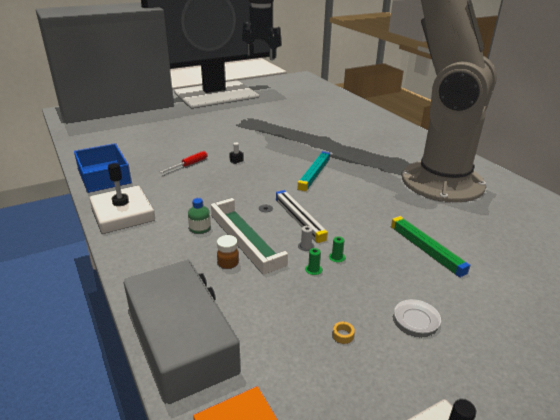

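View pics/top0.png

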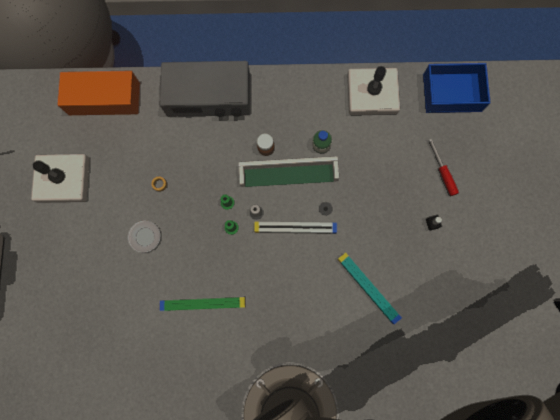

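The top view shows the rail at about (255..336, 228), with its yellow end by the steel post (256,211). The bay is at (240..337, 160..185) and the flush disc at (326,208). Next I'll enlarge this area.

```bash
python3 - <<'E'
import cv2
a=cv2.imread("pics/top0.png")[145:245,215:350]; cv2.imwrite("pics/c1.png",cv2.resize(a,None,fx=5.9,fy=5.9,interpolation=cv2.INTER_CUBIC))
a=cv2.imread("pics/scene0.png")[180:280,200:340]; cv2.imwrite("pics/c2.png",cv2.resize(a,None,fx=5.7,fy=5.7,interpolation=cv2.INTER_CUBIC))
E
```

```text
(no output)
```

View pics/c1.png

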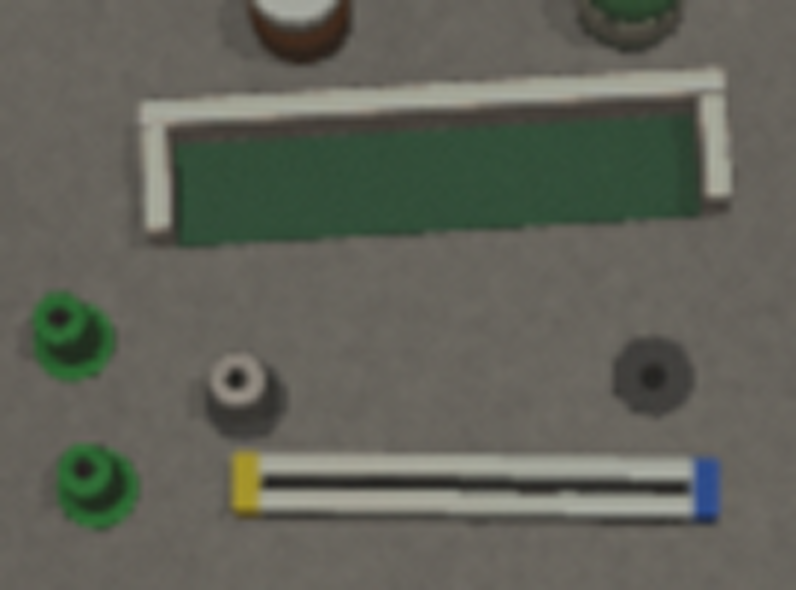

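View pics/c2.png

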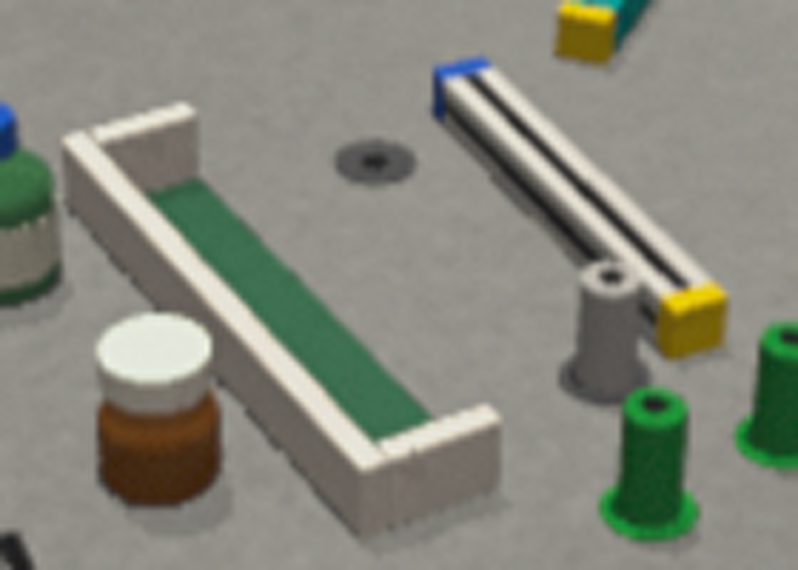

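```bash
cat > h.py <<'E'
from bench import readout, grab_frame, workorder, r
import cv2, numpy as np
def px2w(f,uv,z):
    R=cv2.Rodrigues(np.array(f["rvec"]))[0]; t=np.array(f["tvec"])
    d=R.T@np.array([(uv[0]-f["cx"])/f["fx"],(uv[1]-f["cy"])/f["fy"],1]); c=-R.T@t
    return (c+d*(z-c[2])/d[2])
def w2px(f,p):
    K=np.array([[f["fx"],0,f["cx"]],[0,f["fy"],f["cy"]],[0,0,1]])
    return cv2.projectPoints(np.array(p,float).reshape(-1,3),np.array(f["rvec"]),np.array(f["tvec"]),K,None)[0][:,0]
def crop(n,x0,y0,x1,y1,s,out):
    f=grab_frame(n); a=f["pixels"][y0:y1,x0:x1,::-1]
    cv2.imwrite(out,cv2.resize(a,None,fx=s,fy=s,interpolation=cv2.INTER_CUBIC)); return f
def cw(f,x0,y0,s,u,v,z): return px2w(f,(x0+(u+.5)/s-.5,y0+(v+.5)/s-.5),z)
E
python3 - <<'E'
from h import *
f=grab_frame("top"); np.set_printoptions(precision=4,suppress=True)
for n,u,v,z in [("Lout",140,103,.035),("Rout",724,70,.035),("Lin",168,125,.035),("Rin",698,95,.035),("Lfi",170,231,.035),("Rfi",707,198,.035),("Lfo",146,232,.035),("Rfo",731,198,.035),("post",236,379,.05),("disc",653,376,0),("y1",232,453,.025),("y2",235,515,.025),("b1",719,459,.025),("b2",718,521,.025),("g1",58,311,.05),("g2",84,468,.05)]:
    print(n,cw(f,215,145,5.9,u,v,z))
o=readout.get_obs(); print(o["clock"],cv2.Rodrigues(np.array(o["orientation"]))[0])
E
```

```text
Lout [0.6536 0.128  0.035 ]
Rout [ 0.6645 -0.1417  0.035 ]
Lin [0.6428 0.1151 0.035 ]
Rin [ 0.6527 -0.1293  0.035 ]
Lfi [0.5924 0.1141 0.035 ]
Rfi [ 0.6035 -0.1318  0.035 ]
Lfo [0.5921 0.1251 0.035 ]
Rfo [ 0.6033 -0.1427  0.035 ]
post [0.5195 0.0829 0.05  ]
disc [ 0.5281 -0.1072  0.    ]
y1 [0.4905 0.0867 0.025 ]
y2 [0.462  0.0854 0.025 ]
b1 [ 0.484  -0.1339  0.025 ]
b2 [ 0.4556 -0.1325  0.025 ]
g1 [0.5521 0.1629 0.05  ]
g2 [0.4803 0.1506 0.05  ]
0.15 [[ 0.4158 -0.9095 -0.0006]
 [-0.9094 -0.4158  0.0012]
 [-0.0014  0.0001 -1.    ]]
```

```bash
cat >> h.py <<'E'
np.set_printoptions(precision=1,suppress=True)
from scipy.spatial.transform import Rotation as Ro
# rack frame (mm): origin & yaw
YAW=np.deg2rad(2.3); RO=np.array([648.,-7.])
EX=np.array([np.cos(YAW),np.sin(YAW)]); EY=np.array([-EX[1],EX[0]])
def r2w(p): return RO+EX*p[0]+EY*p[1]
def w2r(p):
    d=np.array(p)[:2]-RO; return np.array([d@EX,d@EY])
def un(th):
    t=np.deg2rad(th); return np.array([-np.sin(t),np.cos(t)]),np.array([np.cos(t),np.sin(t)])
def tcp_for(C,th,gap=0,along=0,half=11):   # tool behind rail (straddle), rack-frame centre -> world xy, yaw of tool x
    u,n=un(th); return r2w(np.array(C)-n*(13+half+gap)+u*along), -90+th+2.3
def rows(targets,o=None):
    """targets: list (xy_mm world, z_mm, yaw_deg) -> tool-frame rows"""
    o=o or readout.get_obs(); R0=Ro.from_rotvec(o["orientation"]); p0=np.array(o["tcp_pos"])*1000
    for xy,z,yaw in targets:
        y=np.deg2rad(yaw); X=np.array([np.cos(y),np.sin(y),0]); Z=np.array([0,0,-1.]); Rt=Ro.from_matrix(np.c_[X,np.cross(Z,X),Z])
        s=R0.inv().apply(np.r_[xy,z]-p0); t=(R0.inv()*Rt).as_rotvec(degrees=True)
        print(np.r_[s,t], "world",np.r_[xy,z],"yaw",yaw)
def st():
    o=readout.get_obs(); R0=Ro.from_rotvec(o["orientation"]).as_matrix()
    print("t",o["clock"],"tcp",np.array(o["tcp_pos"])*1000,"rack",w2r(np.array(o["tcp_pos"])*1000),"yaw",np.degrees(np.arctan2(R0[1,0],R0[0,0])),"F",np.array(o["contact_force"]),"w",o["grip_width"]*1000)
E
python3 - <<'E'
from h import *
xy,yaw=tcp_for((-175.5,-9.4),-3.9,gap=14)
rows([(xy,120,yaw),(xy,3,yaw)]); print(np.hypot(*xy)); st()
E
```

```text
[-473.2 -386.4  111.2    0.     0.1   26.2] world [435.  -22.4 120. ] yaw -91.60000000000001
[-473.  -386.4  228.2    0.     0.1   26.2] world [435.  -22.4   3. ] yaw -91.60000000000001
435.6084389634313
t 0.15 tcp [ 280.5 -613.5  230.6] rack [-391.6 -591.2] yaw -65.42952288557896 F [ 0.6  0.4 -0. ] w 85.13045473258514
```

```bash
python3 -m handwheel '-45 -37 10 0 0 3 70; -95 -77 20 0 0 6 70; -142 -116 30 0 0 9 70; -190 -155 40 0 0 12 70; -237 -193 50 0 0 15 70; -284 -232 60 0 0 18 70; -331 -270 70 0 0 21 70; -378 -309 80 0 0 24 70; -426 -348 95 0 0 26.2 70; -473 -386 110 0 0 26.2 70; -473 -386 130 0 0 26.2 70; -473 -386 130 0 0 26.2 70'; python3 -c "
from h import *
xy,yaw=tcp_for((-175.5,-9.4),-3.9,gap=14)
st(); rows([(xy,3,yaw)]); crop('top',215,145,350,245,5.9,'pics/c3.png'); f=crop('scene',200,150,360,270,5,'pics/c4.png')"
```

```text
clock: 1.65
tcp_pos: [0.4338, -0.0227, 0.1002]
orientation: [2.19, -2.249, -0.004]
contact_force: [-0.1, -0.3, 0.2]
grip_width: 0.0699
t 1.65 tcp [433.8 -22.7 100.2] rack [-214.6   -7.1] yaw -91.53881175311645 F [-0.1 -0.3  0.2] w 69.88113614219952
[-0.4 -1.5 97.2  0.2 -0.   0.1] world [435.  -22.4   3. ] yaw -91.60000000000001
```

View pics/c4.png

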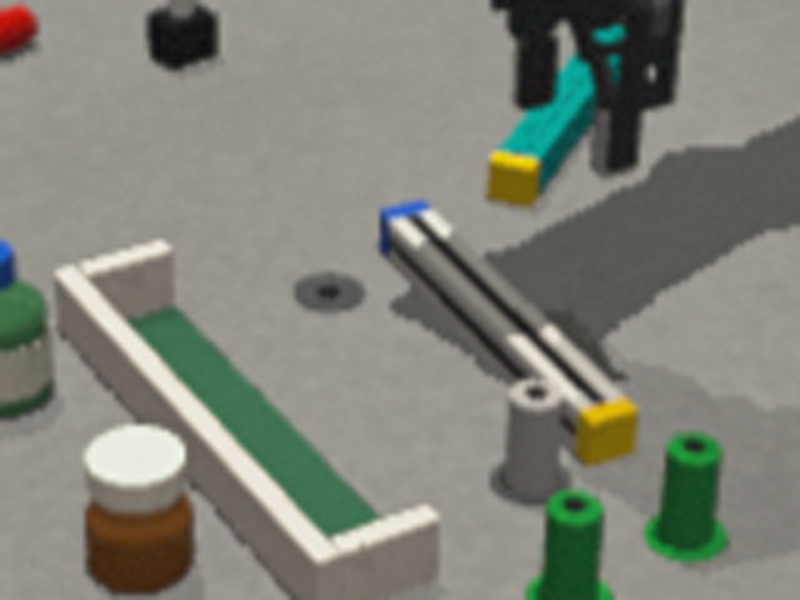

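The gripper hangs at z=100 mm behind the rail, between the rail and the robot, and its fingers point clear of the teal rail. I'll lower it now.

```bash
python3 -m handwheel '0 -1 30 0 0 0 70; 0 -1 60 0 0 0 70; 0 -1 85 0 0 0 70; 0 -1 97 0 0 0 70; 0 -1 97 0 0 0 70'; python3 -c "
from h import *
st(); f=crop('top',215,145,350,245,5.9,'pics/c5.png'); f=crop('scene',260,150,370,230,7,'pics/c6.png')"
```

```text
clock: 2.38
tcp_pos: [0.436, -0.0239, 0.0044]
orientation: [2.188, -2.254, -0.0]
contact_force: [-0.5, -0.7, 0.4]
grip_width: 0.0698
t 2.375 tcp [436.  -23.9   4.4] rack [-212.5   -8.3] yaw -91.6950596280782 F [-0.5 -0.7  0.4] w 69.77588452883602
```

View pics/c6.png

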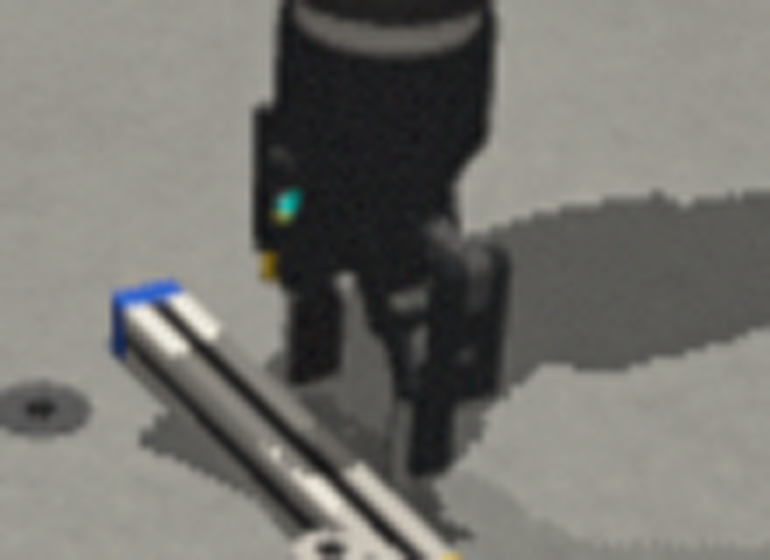

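View pics/c5.png

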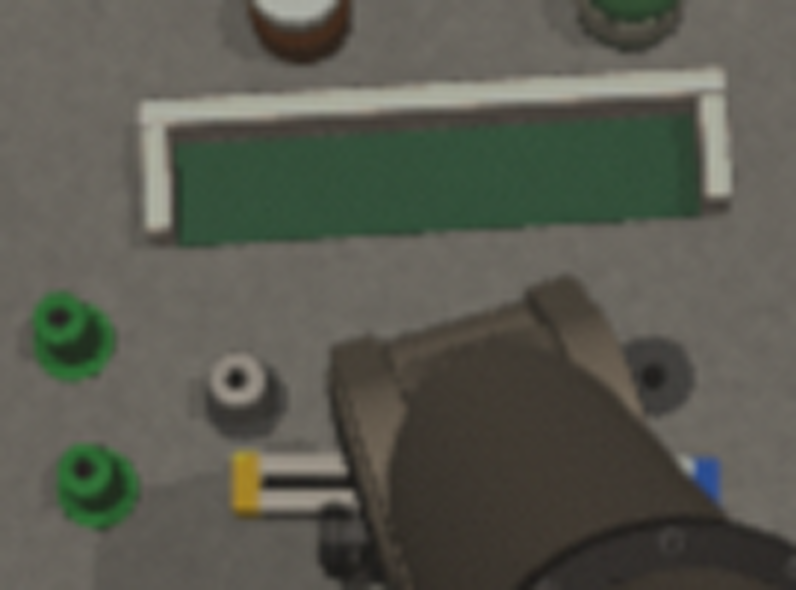

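The fingers straddle the rail's middle with about a 13 mm gap, and nothing has been touched. Next I'll plan the swing.

```bash
python3 - <<'E'
from h import *
Y0=np.array([-168.1,99.9]);Y1=np.array([-164,88.5]);T=[]
T.append(tcp_for((-175.5,-9.4),-3.9,gap=1))
for k in np.linspace(0.1,.55,8):
    th=-3.9+k*40.9; Y=Y0+k*(Y1-Y0); C=Y-110*un(th)[0]; T.append(tcp_for(C,th))
rows([(a,4,b) for a,b in T])
E
```

```text
[ -1.2 -11.3   1.1  -0.1  -0.   -0.1] world [448.  -22.7   4. ] yaw -91.60000000000001
[  1.8 -20.6   1.2  -0.1  -0.   -4.2] world [457.3 -26.    4. ] yaw -87.51
[  3.1 -26.    1.2  -0.1  -0.   -6.8] world [462.7 -27.5   4. ] yaw -84.88071428571429
[  4.2 -31.5   1.2  -0.1  -0.   -9.4] world [468.1 -28.7   4. ] yaw -82.25142857142858
[  5.1 -37.    1.2  -0.1  -0.  -12. ] world [473.6 -29.7   4. ] yaw -79.62214285714286
[  5.7 -42.5   1.2  -0.1  -0.  -14.7] world [479.  -30.5   4. ] yaw -76.99285714285715
[  6.1 -47.9   1.2  -0.1  -0.  -17.3] world [484.5 -31.1   4. ] yaw -74.36357142857143
[  6.2 -53.4   1.2  -0.1  -0.  -19.9] world [489.9 -31.4   4. ] yaw -71.73428571428572
[  6.1 -58.8   1.2  -0.1  -0.  -22.6] world [495.3 -31.4   4. ] yaw -69.105
```

```bash
python3 -m handwheel '-1 -6 1 0 0 0 70; -1 -11 1 0 0 0 70; 0 -16 1 0 0 -2 70; 2 -21 1 0 0 -4.2 70; 3 -26 1 0 0 -6.8 70; 4 -31.5 1 0 0 -9.4 70; 5 -37 1 0 0 -12 70; 6 -42.5 1 0 0 -14.7 70; 6 -48 1 0 0 -17.3 70; 6 -53.5 1 0 0 -20 70; 6 -59 1 0 0 -22.6 70; 6 -59 1 0 0 -22.6 70'; python3 -c "
from h import *
st(); f=crop('top',215,145,350,245,5.9,'pics/c7.png'); f=crop('scene',200,160,340,265,5.7,'pics/c8.png')"
```

```text
clock: 3.98
tcp_pos: [0.4962, -0.0308, 0.0034]
orientation: [-2.588, 1.778, -0.002]
contact_force: [0.4, -0.3, -0.8]
grip_width: 0.0698
t 3.975 tcp [496.2 -30.8   3.4] rack [-152.6  -17.7] yaw -68.99703034666139 F [ 0.4 -0.3 -0.8] w 69.76155858549417
```

View pics/c7.png

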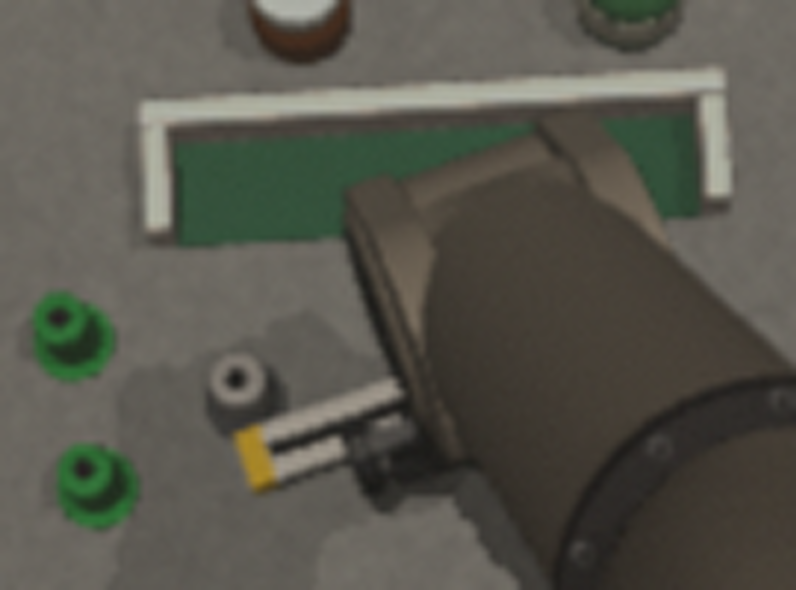

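View pics/c8.png

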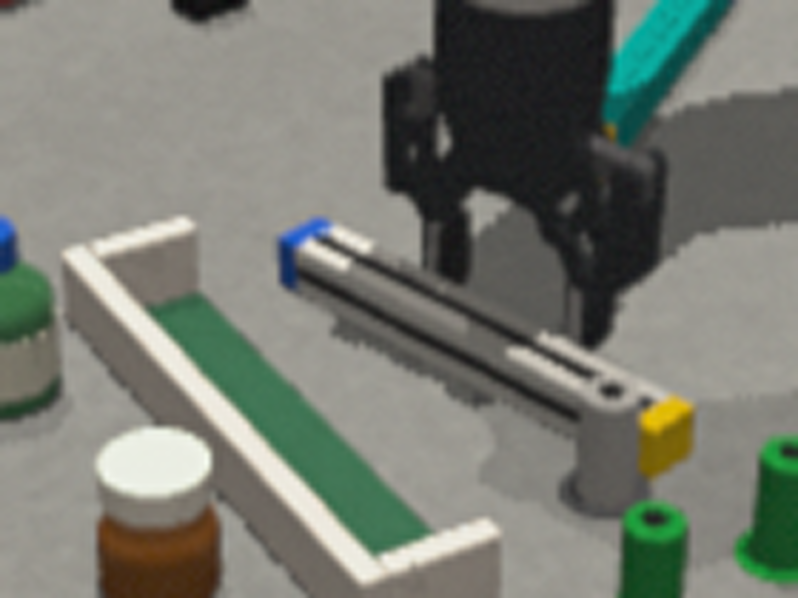

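The rail follows the fingers. The yellow end is at about (247,460) in the crop, just in front of the post. I'll measure it.

```bash
python3 - <<'E'
from h import *
f=grab_frame("top")
for u,v in[(234,433),(257,491),(259,425),(398,381)]: print(w2r(cw(f,215,145,5.9,u,v,.025)*1000))
f=grab_frame("scene")
for u,v in[(640,432),(694,402)]: print('s',w2r(cw(f,200,160,5.7,u,v,.025)*1000))
for u,v in[(280,240),(328,220)]: print('sb',w2r(cw(f,200,160,5.7,u,v,.025)*1000))
Y0=np.array([-168.1,99.9]);Y1=np.array([-164,88.5]);k=.55
th=-3.9+k*40.9; Y=Y0+k*(Y1-Y0); print("plan",th,"Y",Y,Y+13*un(th)[1],Y-13*un(th)[1],"B",Y-220*un(th)[0])
E
```

```text
[-144.4   98.7]
[-171.7   89.4]
[-141.4   87.2]
[-124.6   23. ]
s [-140.2   94.7]
s [-171.6   88.2]
sb [ -83.4 -110.7]
sb [-110.7 -115.4]
plan 18.595000000000002 Y [-165.8   93.6] [-153.5   97.8] [-178.2   89.5] B [ -95.7 -114.9]
```

```bash
python3 - <<'E'
from h import *
cor=np.array([-151.3,71.9]);T=[]
C=lambda th: cor-88*un(th)[0]
T.append(tcp_for(C(16.4),16.4,gap=9,along=0))
T.append(tcp_for(C(16.4),16.4,gap=9,along=-26))
T.append(tcp_for(C(16.4),16.4,gap=0,along=-26))
for th in np.linspace(16.4,37,8)[1:]: T.append(tcp_for(C(th),th,along=-26))
rows([(a,3.5,b) for a,b in T])
th=37;Y=cor+22*un(th)[0];print(C(37),Y,Y-220*un(th)[0])
E
```

```text
[ 2.5  5.6 -0.1 -0.  -0.   2.3] world [490.9 -35.2   3.5] yaw -71.3
[28.5  6.6 -0.1 -0.  -0.   2.3] world [499.2 -59.8   3.5] yaw -71.3
[28.9 -2.3 -0.1 -0.  -0.   2.3] world [507.8 -56.9   3.5] yaw -71.3
[30.2 -8.2 -0.1 -0.  -0.  -0.7] world [513.7 -56.    3.5] yaw -68.35714285714286
[ 31.2 -14.1  -0.   -0.   -0.   -3.6] world [519.5 -54.9   3.5] yaw -65.41428571428573
[ 31.9 -20.   -0.   -0.   -0.   -6.6] world [525.3 -53.4   3.5] yaw -62.471428571428575
[ 32.3 -26.   -0.   -0.   -0.   -9.5] world [531.1 -51.7   3.5] yaw -59.52857142857143
[ 32.4 -32.   -0.   -0.   -0.  -12.4] world [536.7 -49.6   3.5] yaw -56.58571428571429
[ 32.2 -38.   -0.   -0.   -0.  -15.4] world [542.2 -47.3   3.5] yaw -53.642857142857146
[ 31.7 -43.9  -0.   -0.   -0.  -18.3] world [547.6 -44.6   3.5] yaw -50.7
[-98.3   1.6] [-164.5   89.5] [-32.1 -86.2]
```

```bash
python3 -m handwheel '2 6 0 0 0 2 70; 28 6.5 0 0 0 2 70; 29 -2 0 0 0 2 70; 30 -8 0 0 0 -0.7 70; 31 -14 0 0 0 -3.6 70; 32 -20 0 0 0 -6.6 70; 32 -26 0 0 0 -9.5 70; 32 -32 0 0 0 -12.4 70; 32 -38 0 0 0 -15.4 70; 31.5 -44 0 0 0 -18.3 70; 31.5 -44 0 0 0 -18.3 70; 31.5 -25 0 0 0 -18.3 70'; python3 -c "
from h import *
st(); f=crop('top',215,145,350,245,5.9,'pics/c9.png'); f=crop('scene',200,160,340,265,5.7,'pics/c10.png')"
```

```text
clock: 5.68
tcp_pos: [0.5312, -0.05, 0.0036]
orientation: [-2.837, 1.343, -0.003]
contact_force: [-0.7, -0.6, 0.1]
grip_width: 0.0699
t 5.675 tcp [531.2 -50.    3.6] rack [-118.4  -38.2] yaw -50.6607400728552 F [-0.7 -0.6  0.1] w 69.8687970647594
```

View pics/c9.png

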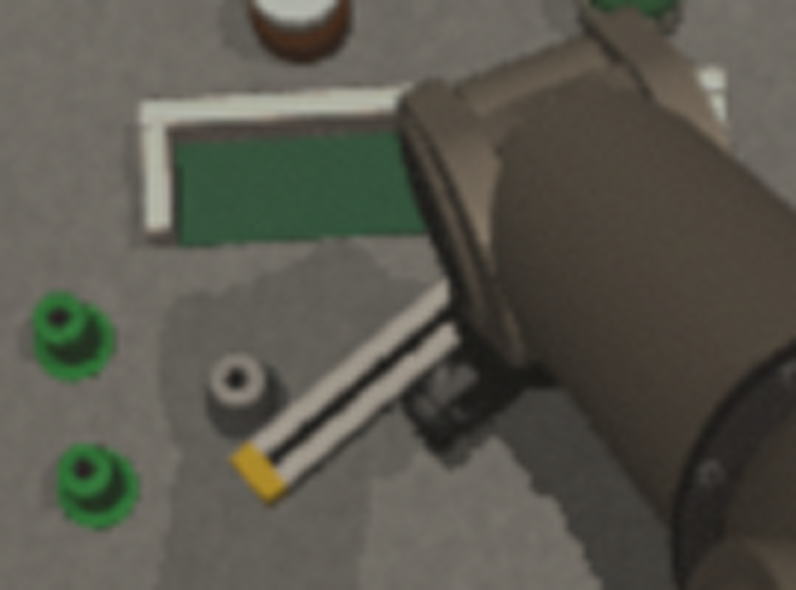

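View pics/c10.png

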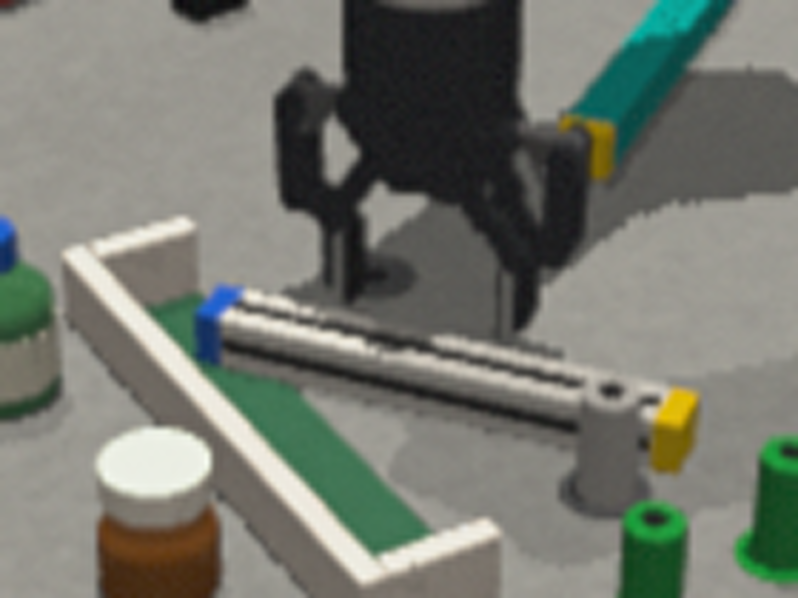

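The blue end is now inside the bay, at about (210,320) in the scene crop. The yellow end is in front of the post, at (252,480) in the top crop. I'll measure both.

```bash
python3 - <<'E'
from h import *
f=grab_frame("top")
a=[w2r(cw(f,215,145,5.9,u,v,.025)*1000) for u,v in[(233,459),(270,503),(259,443),(440,283),(285,487),(460,330)]]; print(np.array(a))
for i in(0,2),: pass
for i,j in((2,3),(4,5)): d=a[j]-a[i]; print("th",np.degrees(np.arctan2(d[0],-d[1])))
f=grab_frame("scene")
for u,v in[(653,427),(697,393)]: print('s',w2r(cw(f,200,160,5.7,u,v,.025)*1000))
for u,v in[(198,312),(220,285)]: print('sb',w2r(cw(f,200,160,5.7,u,v,.025)*1000))
E
```

```text
[[-156.4   99.6]
 [-177.5   83.8]
 [-149.7   87.5]
 [ -79.8    1.3]
 [-170.6   76.7]
 [-102.4   -6.6]]
th 38.98918971815294
th 39.287279834353754
s [-146.8   94.4]
s [-176.5   83.4]
sb [-24.7 -75.2]
sb [-42.8 -90.1]
```

```bash
python3 - <<'E'
from h import *
th=38.5;u,n=un(th);Y=np.array([-167,91.7]);T=[]
for g,z in((12,70),(12,4),(2,4),(-36,4)): T.append((r2w(Y+u*(14.5+g)),z,-90+th+2.3))
rows(T)
E
```

```text
[-159.6  -40.2  -66.5   -0.1   -0.    -1.5] world [460.1  98.   70. ] yaw -49.2
[-159.6  -40.2   -0.5   -0.1   -0.    -1.5] world [460.1  98.    4. ] yaw -49.2
[-149.6  -40.4   -0.5   -0.1   -0.    -1.5] world [466.7  90.4   4. ] yaw -49.2
[-111.7  -41.4   -0.5   -0.1   -0.    -1.5] world [491.5  61.6   4. ] yaw -49.2
```

```bash
python3 -m handwheel '0 0 -40 0 0 0 50; 0 0 -66 0 0 -1 20; -40 -10 -66 0 0 -1.5 0; -90 -22 -66 0 0 -1.5 0; -135 -34 -66 0 0 -1.5 0; -160 -40 -66 0 0 -1.5 0; -160 -40 -66 0 0 -1.5 0; -160 -40 -45 0 0 -1.5 0; -160 -40 -20 0 0 -1.5 0; -160 -40 -0.5 0 0 -1.5 0; -160 -40 -0.5 0 0 -1.5 0'; python3 -c "
from h import *
st(); f=crop('top',215,145,350,245,5.9,'pics/c11.png'); f=crop('scene',200,160,340,265,5.7,'pics/c12.png')"
```

```text
clock: 7.25
tcp_pos: [0.4592, 0.0968, 0.0028]
orientation: [2.854, -1.31, -0.002]
contact_force: [0.1, 0.1, 0.8]
grip_width: 0.0002
t 7.25 tcp [459.2  96.8   2.8] rack [-184.5  111.3] yaw -49.29768209948661 F [0.1 0.1 0.8] w 0.21243688463200008
```

View pics/c11.png

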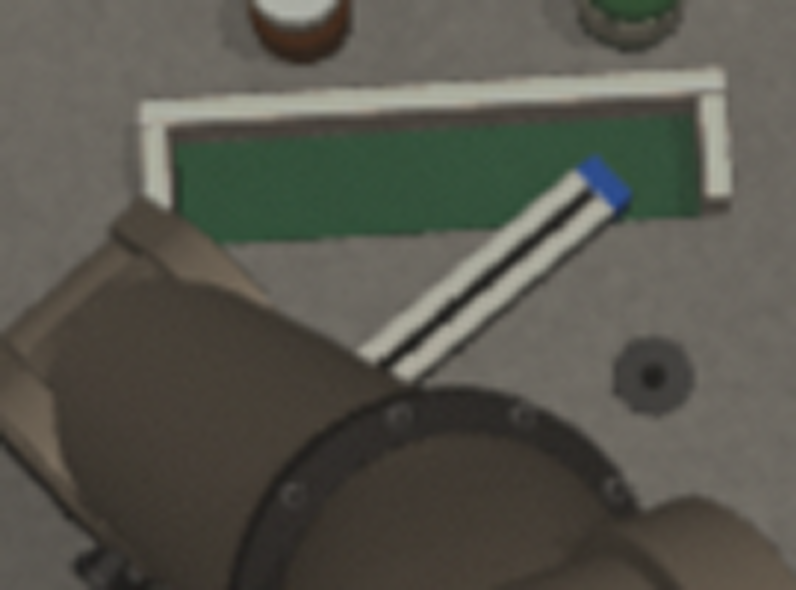

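View pics/c12.png

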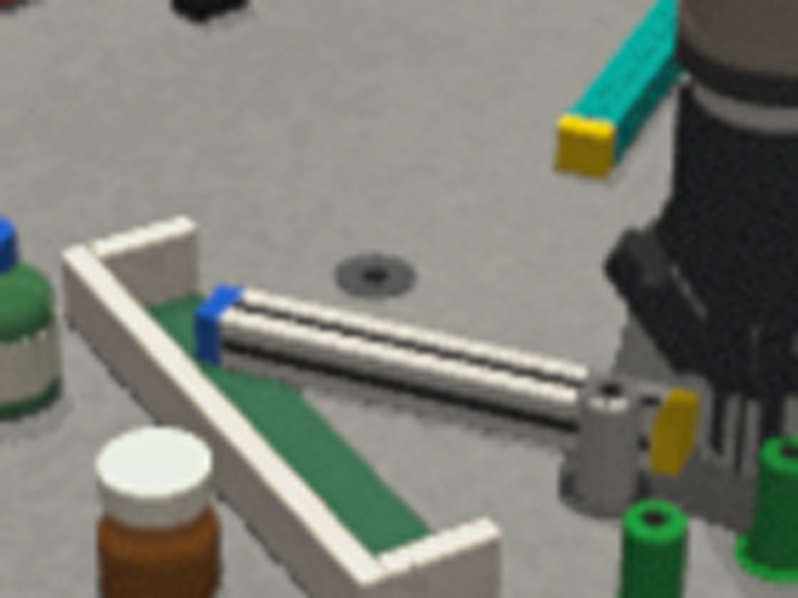

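The closed fingers stand behind the yellow end. The blue cap is clear in the top crop, with outer corners at (598,156) and (631,193).

```bash
python3 - <<'E'
from h import *
f=grab_frame("top")
a=np.array([w2r(cw(f,215,145,5.9,u,v,.025)*1000) for u,v in[(598,156),(631,193),(578,170),(360,350),(612,208),(412,380)]]); print(a, a[:2].mean(0))
for i,j in((3,2),(5,4)): d=a[j]-a[i]; print("th",np.degrees(np.arctan2(d[0],-d[1])))
th=38.5;u,n=un(th);B=a[:2].mean(0); Y=B+220*u; print("Y",Y)
T=[(r2w(Y+u*(14.5+g)),4,-90+th+2.3) for g in (0,-30,-37)]
rows(T)
E
```

```text
[[ -23.7  -75.2]
 [ -42.3  -89.2]
 [ -29.9  -65.5]
 [-109.2   39.5]
 [ -48.9  -79.9]
 [-124.5   16.6]] [-33.  -82.2]
th 37.047562739564576
th 38.06657808881909
Y [-170.   90.]
[11.2  3.1  0.5 -0.1 -0.  -0.1] world [465.1  87.1   4. ] yaw -49.2
[41.2  3.1  0.5 -0.1 -0.  -0.1] world [484.7  64.4   4. ] yaw -49.2
[48.2  3.1  0.5 -0.1 -0.  -0.1] world [489.3  59.1   4. ] yaw -49.2
```

```bash
python3 -m handwheel '4 2 0 0 0 0 0; 9 2 0 0 0 0 0; 14 2 0 0 0 0 0; 19 2 0 0 0 0 0; 24 2 0 0 0 0 0; 29 2 0 0 0 0 0; 34 2 0 0 0 0 0; 39 2 0 0 0 0 0; 43 2 0 0 0 0 0; 43 2 0 0 0 0 0'; python3 -c "
from h import *
st(); f=crop('top',215,145,350,245,5.9,'pics/c13.png'); f=crop('scene',200,160,340,265,5.7,'pics/c14.png')"
```

```text
clock: 8.65
tcp_pos: [0.4858, 0.0643, 0.004]
orientation: [-2.856, 1.308, 0.0]
contact_force: [-1.9, 2.9, 2.4]
grip_width: -0.0001
t 8.65 tcp [485.8  64.3   4. ] rack [-159.2   77.8] yaw -49.21676683017611 F [-1.9  2.9  2.4] w -0.09156192178159737
```

View pics/c13.png

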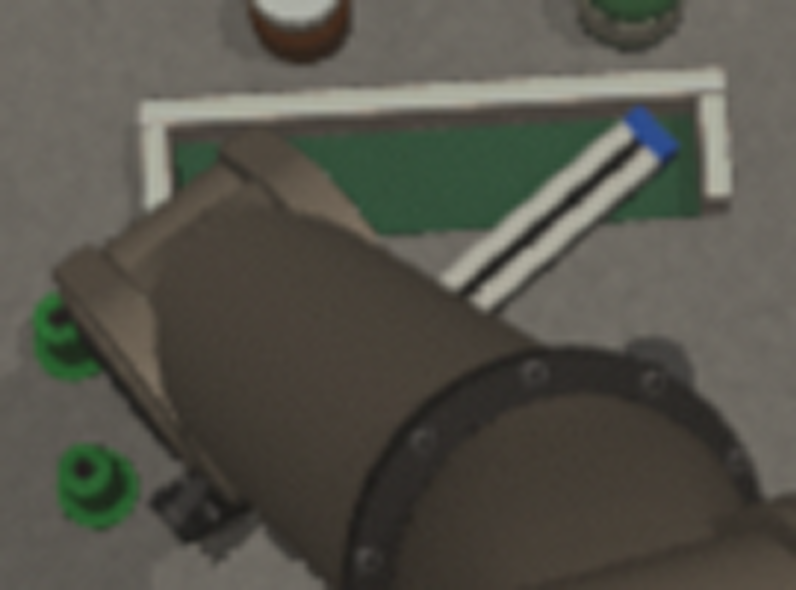

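View pics/c14.png

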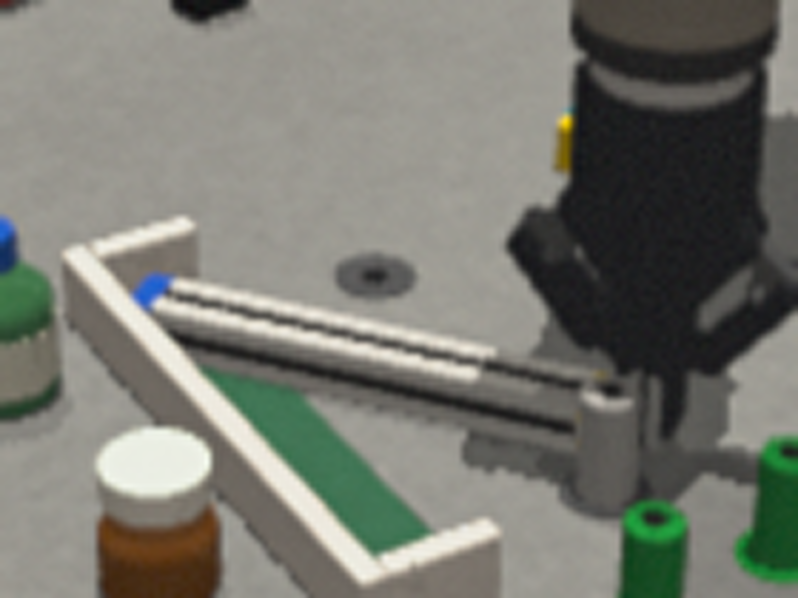

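```bash
python3 - <<'E'
from h import *
f=grab_frame("top")
a=np.array([w2r(cw(f,215,145,5.9,u,v,.025)*1000) for u,v in[(644,106),(679,146),(625,121),(445,280),(661,160),(490,312)]]); print(a, a[:2].mean(0))
for i,j in((3,2),(5,4)): d=a[j]-a[i]; print("th",np.degrees(np.arctan2(d[0],-d[1])))
st()
E
```

```text
[[  -0.9  -98.1]
 [ -21.1 -112.9]
 [  -7.6  -88.8]
 [ -78.6   -1.1]
 [ -27.3 -104.1]
 [ -94.8  -20.8]] [ -11.  -105.5]
th 38.96565247441007
th 39.00710040205785
t 8.8 tcp [485.8  64.3   3.9] rack [-159.2   77.8] yaw -49.210228600399354 F [-1.1  2.9  3.4] w -0.1346095105220639
```

```bash
python3 -m handwheel '1.5 1.5 0 0 0 0 0; 3 2.5 0 0 0 0 0; 4.5 3.5 0 0 0 0 0; 6 5 0 0 0 0 0; 8 6 0 0 0 0 0; 8 6 0 0 0 0 0'; python3 -c "
from h import *
st(); f=crop('top',215,145,350,245,5.9,'pics/c15.png'); f=crop('scene',200,160,340,265,5.7,'pics/c16.png')"
```

```text
clock: 9.55
tcp_pos: [0.4856, 0.0554, 0.0039]
orientation: [-2.856, 1.306, 0.002]
contact_force: [-6.2, 7.1, 6.9]
grip_width: 0.0001
t 9.55 tcp [485.6  55.4   3.9] rack [-159.7   68.9] yaw -49.138850438354595 F [-6.2  7.1  6.9] w 0.07000179652011962
```

View pics/c15.png

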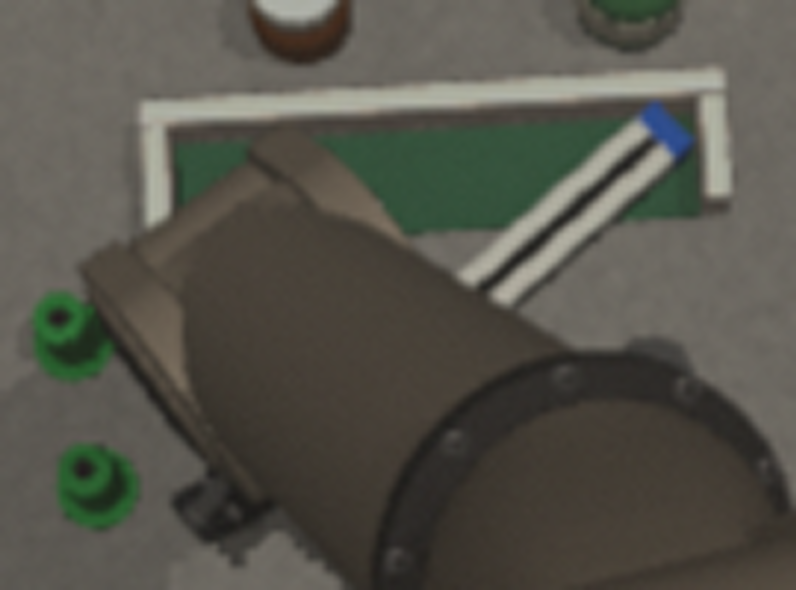

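View pics/c16.png

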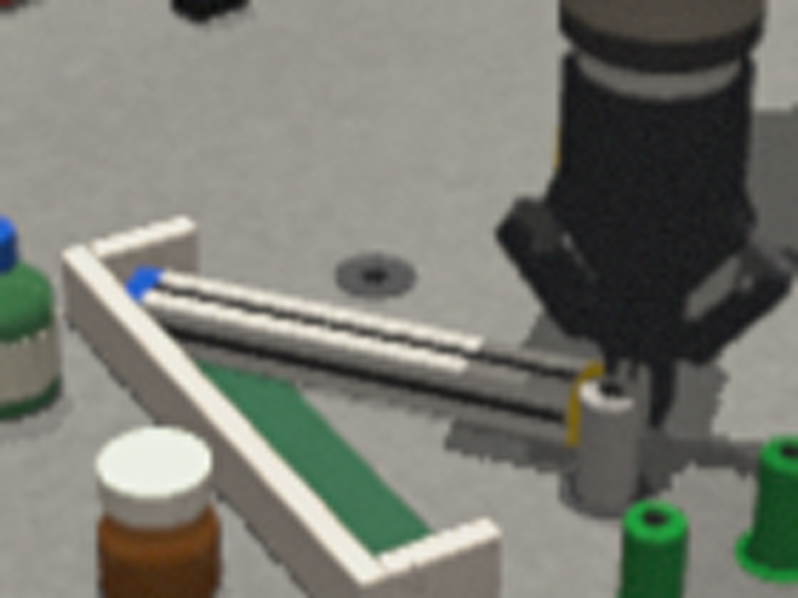

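It slides along the back wall towards the corner; the blue corner is now at (692,138). I'll push a little more.

```bash
python3 -m handwheel '1.5 1.5 0 0 0 0 0; 2.5 2.5 0 0 0 0 0; 3.5 3.5 0 0 0 0 0; 3.5 3.5 0 0 0 0 0'; python3 -c "
from h import *
st(); f=crop('top',215,145,350,245,5.9,'pics/c17.png')"
```

```text
clock: 10.15
tcp_pos: [0.4853, 0.0515, 0.0039]
orientation: [-2.856, 1.304, 0.002]
contact_force: [-4.0, 8.7, 5.9]
grip_width: -0.0003
t 10.15 tcp [485.3  51.5   3.9] rack [-160.2   65. ] yaw -49.0849481237594 F [-4.   8.7  5.9] w -0.2523836532913837
```

View pics/c17.png

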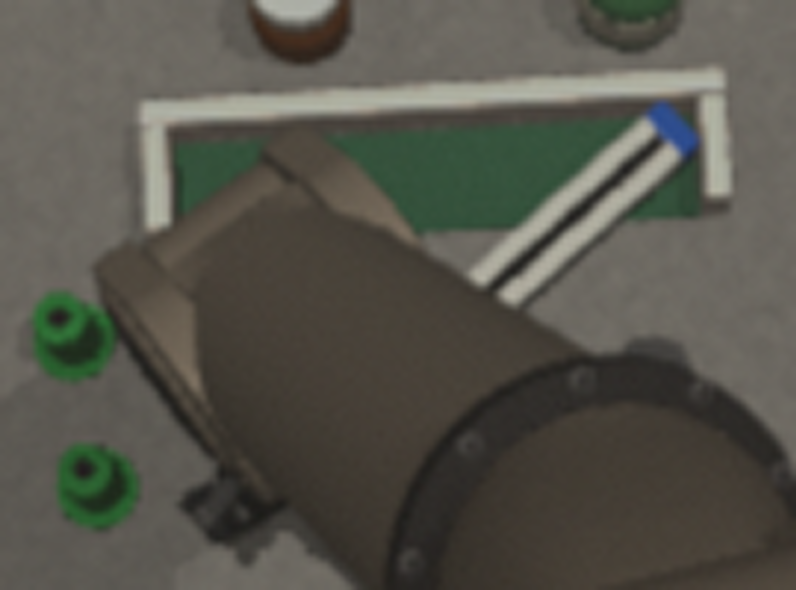

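```bash
python3 - <<'E'
from h import *
f=grab_frame("top")
a=np.array([w2r(cw(f,215,145,5.9,u,v,.025)*1000) for u,v in[(662,101),(699,136),(646,118),(471,277),(681,155),(516,305)]]); print(a, a[:2].mean(0))
for i,j in((3,2),(5,4)): d=a[j]-a[i]; print("th",np.degrees(np.arctan2(d[0],-d[1])))
# plan straddle: rail pose
th=40.5;u,n=un(th);B=np.array([-11.,-114.]);C=B+110*u
print("C",C)
xy,yaw=tcp_for(C,th,gap=12,along=0)
rows([(xy,70,yaw),(xy,4,yaw)])
E
```

```text
[[   1.  -106.6]
 [ -16.8 -122.5]
 [  -6.8  -98.6]
 [ -77.8  -13.1]
 [ -25.5 -113.5]
 [ -92.2  -32.9]] [  -7.9 -114.6]
th 39.73105000169752
th 39.61555067662656
C [-82.4 -30.4]
[124.1  34.6 -66.4  -0.1   0.1  -1.9] world [540.4 -65.1  70. ] yaw -47.2
[124.2  34.7  -0.4  -0.1   0.1  -1.9] world [540.4 -65.1   4. ] yaw -47.2
```

The blue end is seated in the corner, with its corners at about x=0 and y=-122.5. Now I'll back off and take up position along the rail's near side.

```bash
python3 -m handwheel '-6 0 0 0 0 0 0; -6 3 -40 0 0 0 20; 0 30 -66 0 0 0 50; 50 35 -66 0 0 -1 70; 100 35 -66 0 0 -1.5 70; 124 36 -66 0 0 -1.5 70; 124 36 -66 0 0 -1.5 70; 124 36 -40 0 0 -1.5 70; 124 36 -15 0 0 -1.5 70; 124 36 -0.5 0 0 -1.5 70; 124 36 -0.5 0 0 -1.5 70'; python3 -c "
from h import *
st(); f=crop('top',215,145,350,245,5.9,'pics/c19.png'); f=crop('scene',200,160,340,265,5.7,'pics/c20.png')"
```

```text
clock: 11.62
tcp_pos: [0.5386, -0.0679, 0.0035]
orientation: [2.873, -1.269, -0.003]
contact_force: [0.2, 0.8, 0.9]
grip_width: 0.0695
t 11.625 tcp [538.6 -67.9   3.5] rack [-111.8  -56.5] yaw -47.68061627374858 F [0.2 0.8 0.9] w 69.54467523409684
```

View pics/c19.png

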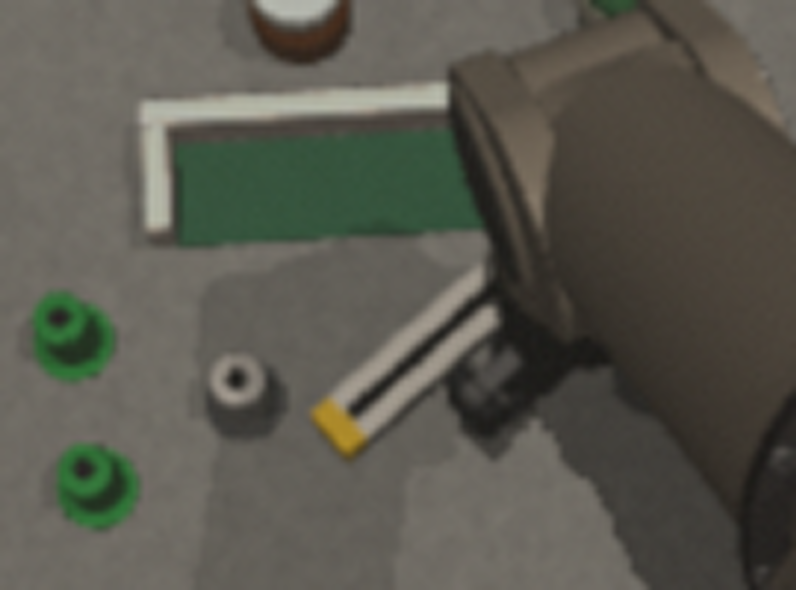

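View pics/c20.png

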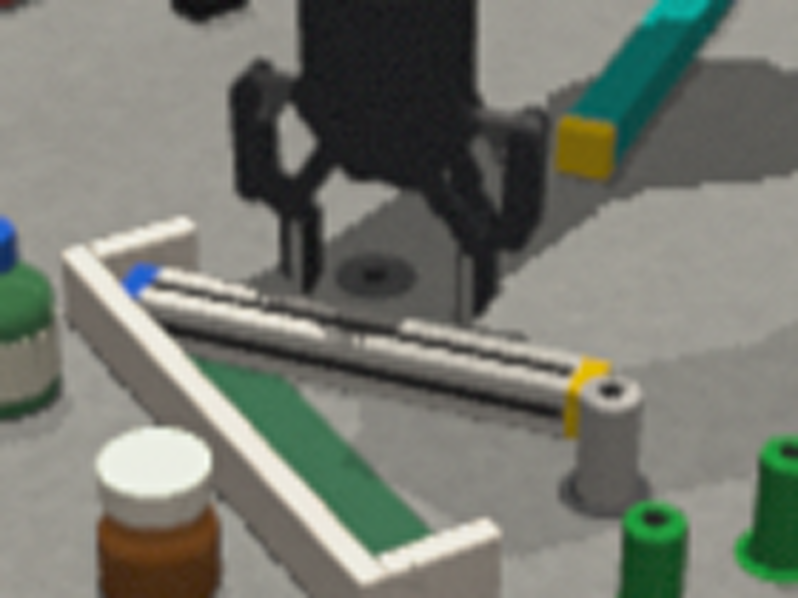

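```bash
python3 - <<'E'
from h import *
f=grab_frame("top")
a=np.array([w2r(cw(f,215,145,5.9,u,v,.025)*1000) for u,v in[(312,414),(350,459)]]); print(a, a.mean(0))
T=[]
C=lambda th: np.array([-13*np.cos(np.deg2rad(th)),-122.5+13*np.sin(np.deg2rad(th))])+110*un(th)[0]
print("planY40",C(40)+110*un(40)[0])
for th,g in[(40,10),(40,4),(40,-1)]+[(t,-1) for t in (37,34,31,28,25,22,19,16)]:
    T.append(tcp_for(C(th),th,gap=g,along=8))
rows([(a,3.5,b) for a,b in T])
E
```

```text
[[-137.7   62.9]
 [-159.4   46.6]] [-148.5   54.8]
planY40 [-151.4   54.4]
[-9.8 -5.9  1.6 -0.  -0.1 -0. ] world [538.1 -57.1   3.5] yaw -47.7
[ -9.8 -11.9   1.6  -0.   -0.1  -0. ] world [542.5 -53.    3.5] yaw -47.7
[ -9.8 -16.9   1.6  -0.   -0.1  -0. ] world [546.2 -49.7   3.5] yaw -47.7
[-10.7 -22.4   1.6  -0.   -0.1   3. ] world [549.7 -45.3   3.5] yaw -50.7
[-11.3 -28.    1.6  -0.   -0.1   6. ] world [553.5 -41.1   3.5] yaw -53.7
[-11.5 -33.7   1.6  -0.1  -0.    9. ] world [557.5 -37.2   3.5] yaw -56.7
[-11.3 -39.3   1.6  -0.1  -0.   12. ] world [561.8 -33.5   3.5] yaw -59.7
[-10.7 -45.    1.6  -0.1  -0.   15. ] world [566.4 -30.1   3.5] yaw -62.7
[ -9.8 -50.6   1.6  -0.1  -0.   18. ] world [571.2 -26.9   3.5] yaw -65.7
[ -8.6 -56.3   1.6  -0.1  -0.   21. ] world [576.2 -24.1   3.5] yaw -68.7
[ -7.  -61.9   1.6  -0.1  -0.   24. ] world [581.4 -21.5   3.5] yaw -71.7
```

The measured yellow end is within 3 mm of the plan. I'll pivot to about 28° and check the post clearance.

```bash
python3 -m handwheel '-10 -6 0.5 0 0 0 70; -10 -12 0.5 0 0 0 70; -10 -17 0.5 0 0 0 70; -10.5 -20 0.5 0 0 1.5 70; -10.7 -22.5 0.5 0 0 3 70; -11 -25 0.5 0 0 4.5 70; -11.3 -28 0.5 0 0 6 70; -11.4 -31 0.5 0 0 7.5 70; -11.5 -33.7 0.5 0 0 9 70; -11.4 -36.5 0.5 0 0 10.5 70; -11.3 -39.3 0.5 0 0 12 70'; python3 -c "
from h import *
st(); f=crop('top',215,145,350,245,5.9,'pics/c21.png'); f=crop('scene',200,160,340,265,5.7,'pics/c22.png')"
```

```text
clock: 13.15
tcp_pos: [0.5617, -0.0334, 0.0038]
orientation: [-2.723, 1.566, -0.001]
contact_force: [-1.7, -0.2, -0.0]
grip_width: 0.0697
t 13.15 tcp [561.7 -33.4   3.8] rack [-87.3 -22.9] yaw -59.82755559388374 F [-1.7 -0.2 -0. ] w 69.69727832691638
```

View pics/c21.png

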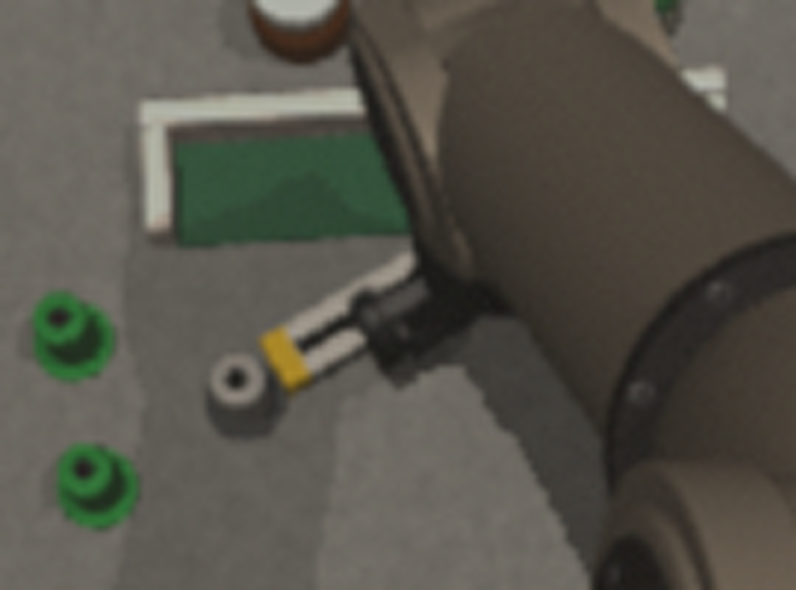

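View pics/c22.png

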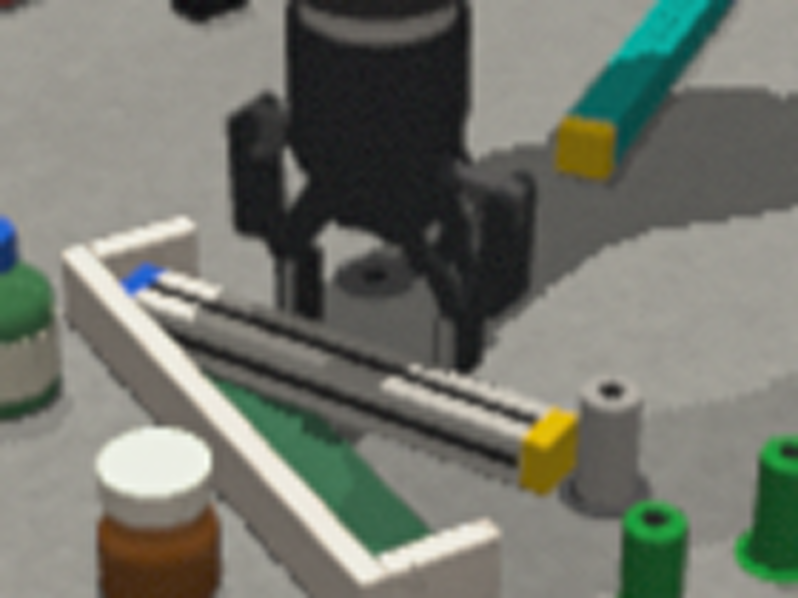

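The yellow end is passing the post, with its corners at (262,340) and (292,392) in the crop and light force. I'll continue.

```bash
python3 - <<'E'
from h import *
f=grab_frame("top")
a=np.array([w2r(cw(f,215,145,5.9,u,v,.025)*1000) for u,v in[(262,342),(292,392)]]); print(a, a.mean(0))
C=lambda th: np.array([-13*np.cos(np.deg2rad(th)),-122.5+13*np.sin(np.deg2rad(th))])+110*un(th)[0]
T=[tcp_for(C(th),th,gap=0,along=8) for th in (25,22,19,16,13,10,7,4,1.5,0)]
rows([(a,4,b) for a,b in T])
E
```

```text
[[-102.8   84.1]
 [-126.9   71.5]] [-114.9   77.8]
[-0.8 -4.5 -0.  -0.1 -0.   3. ] world [565.5 -30.5   4. ] yaw -62.7
[ -1.2 -10.2  -0.   -0.1  -0.    6. ] world [570.2 -27.3   4. ] yaw -65.7
[ -1.2 -16.    0.   -0.1  -0.    9. ] world [575.2 -24.4   4. ] yaw -68.7
[ -0.8 -21.8   0.   -0.1  -0.   12. ] world [580.4 -21.8   4. ] yaw -71.7
[ -0.1 -27.6   0.   -0.1  -0.   15. ] world [585.9 -19.5   4. ] yaw -74.7
[  1.  -33.5   0.   -0.1  -0.   18. ] world [591.4 -17.5   4. ] yaw -77.7
[  2.4 -39.3   0.   -0.1  -0.   21. ] world [597.2 -15.8   4. ] yaw -80.7
[  4.2 -45.1   0.   -0.1  -0.   24. ] world [603.1 -14.4   4. ] yaw -83.7
[  5.9 -49.9   0.   -0.1  -0.   26.5] world [608.1 -13.4   4. ] yaw -86.2
[  7.1 -52.8   0.1  -0.1  -0.   28. ] world [611.2 -13.    4. ] yaw -87.7
```

```bash
python3 -m handwheel '-0.8 -4.5 0 0 0 3 70; -1.2 -10.2 0 0 0 6 70; -1.2 -16 0 0 0 9 70; -0.8 -21.8 0 0 0 12 70; 0 -27.6 0 0 0 15 70; 1 -33.5 0 0 0 18 70; 2.4 -39.3 0 0 0 21 70; 4 -45 0 0 0 24 70; 4 -45 0 0 0 24 70'; python3 -c "
from h import *
st(); f=crop('top',215,145,350,245,5.9,'pics/c23.png'); f=crop('scene',180,140,340,260,5,'pics/c24.png')"
```

```text
clock: 14.42
tcp_pos: [0.6032, -0.0143, 0.0041]
orientation: [-2.339, 2.095, -0.002]
contact_force: [0.6, -0.0, -0.1]
grip_width: 0.07
t 14.425 tcp [603.2 -14.3   4.1] rack [-45.1  -5.5] yaw -83.69566065825288 F [ 0.6 -0.  -0.1] w 70.02932892553041
```

View pics/c23.png

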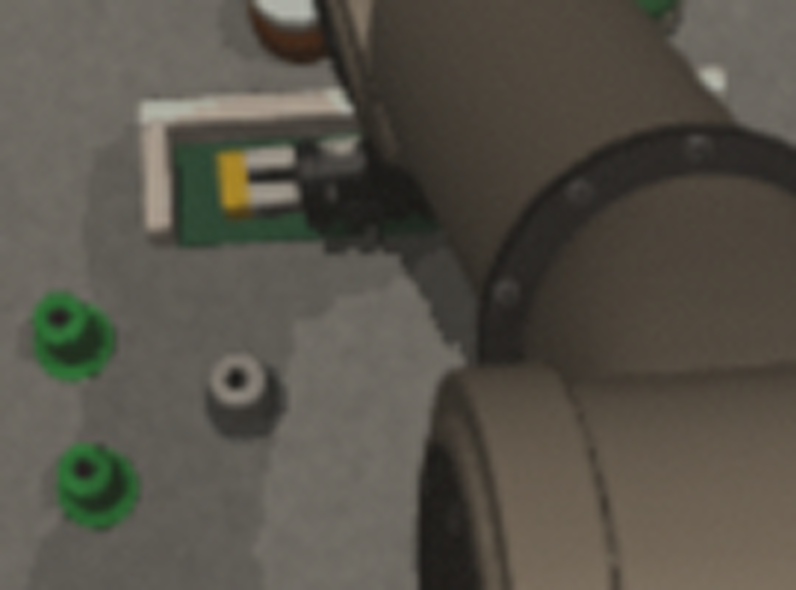

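View pics/c24.png

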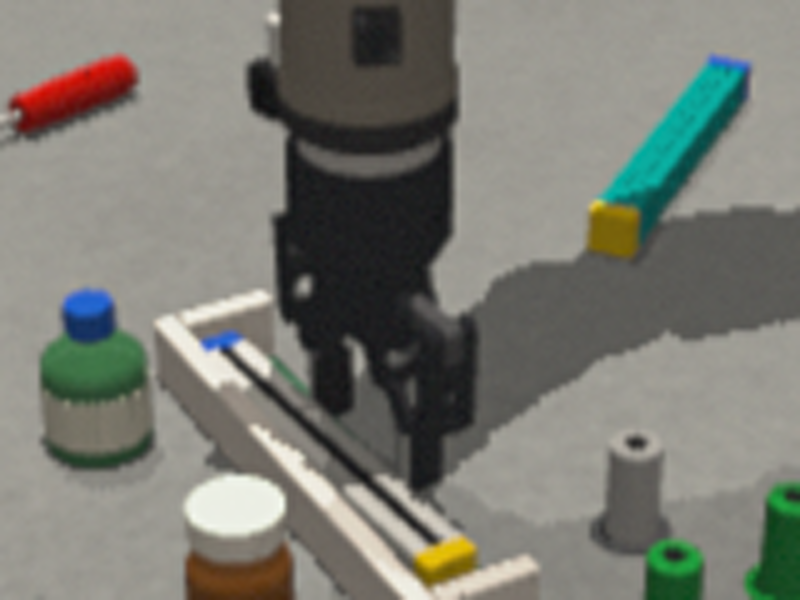

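The whole rail is inside the bay. I'll square it up and press it gently to the back wall.

```bash
python3 -m handwheel '-0.2 -3 0 0 0 1.5 70; -0.3 -5.5 0 0 0 3 70; -0.4 -8 0 0 0 4 70; -0.4 -9.5 0 0 0 4 70; -0.4 -9.5 0 0 0 4 70'; python3 -c "
from h import *
st(); f=crop('top',215,145,350,245,5.9,'pics/c25.png'); f=crop('scene',180,140,340,260,5,'pics/c26.png')"
```

```text
clock: 15.15
tcp_pos: [0.6103, -0.0128, 0.0036]
orientation: [2.264, -2.175, -0.003]
contact_force: [-6.8, 0.4, 5.9]
grip_width: 0.0702
t 15.15 tcp [610.3 -12.8   3.6] rack [-37.9  -4.3] yaw -87.71049788795783 F [-6.8  0.4  5.9] w 70.17410530867397
```

View pics/c26.png

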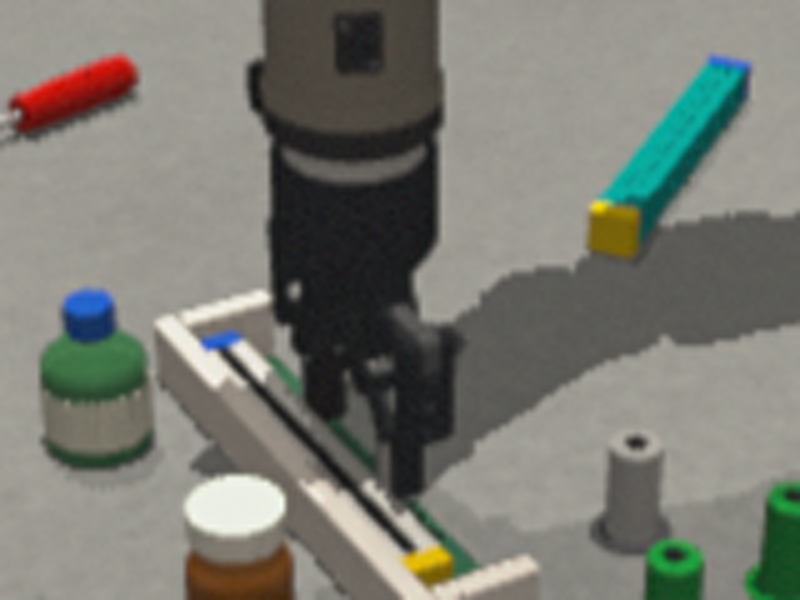

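Contact force is about 7 N. I'll press 2 mm more, then retreat and rise clear to inspect.

```bash
python3 -m handwheel '0 -1 0 0 0 0 70; 0 -2 0 0 0 0 70; 0 -2 0 0 0 0 70'; python3 -m handwheel '0 -1 0 0 0 1.5 70; 0 -1 0 0 0 1.5 70; 0 -1 0 0 0 -1 70; 0 -1 0 0 0 -1 70'; python3 -m handwheel '0 8 0 0 0 0 70; 0 16 0 0 0 0 70; 0 30 -20 0 0 0 70; 0 50 -60 0 0 0 70; 0 80 -100 0 0 0 70; 0 130 -130 0 0 0 70; 0 150 -150 0 0 0 70; -60 150 -150 0 0 0 70; -120 140 -150 0 0 0 70;-180 130 -150 0 0 0 70;-200 120 -150 0 0 0 70'; python3 -c "
from h import *
st(); f=crop('top',215,145,350,245,5.9,'pics/c27.png'); f=crop('scene',180,140,340,260,5,'pics/c28.png')"
```

```text
clock: 15.62
tcp_pos: [0.6103, -0.0128, 0.0033]
orientation: [2.262, -2.172, -0.006]
contact_force: [-13.2, -0.1, 10.7]
grip_width: 0.0698
clock: 16.12
tcp_pos: [0.6099, -0.0131, 0.0029]
orientation: [2.277, -2.154, -0.01]
contact_force: [-14.3, 1.4, 9.8]
grip_width: 0.0699
clock: 17.5
tcp_pos: [0.4835, 0.1847, 0.1545]
orientation: [-2.287, 2.149, 0.0]
contact_force: [1.1, -0.5, 0.3]
grip_width: 0.0702
t 17.5 tcp [483.5 184.7 154.5] rack [-156.7  198.1] yaw -86.41727769551184 F [ 1.1 -0.5  0.3] w 70.21304571420266
```

View pics/c27.png

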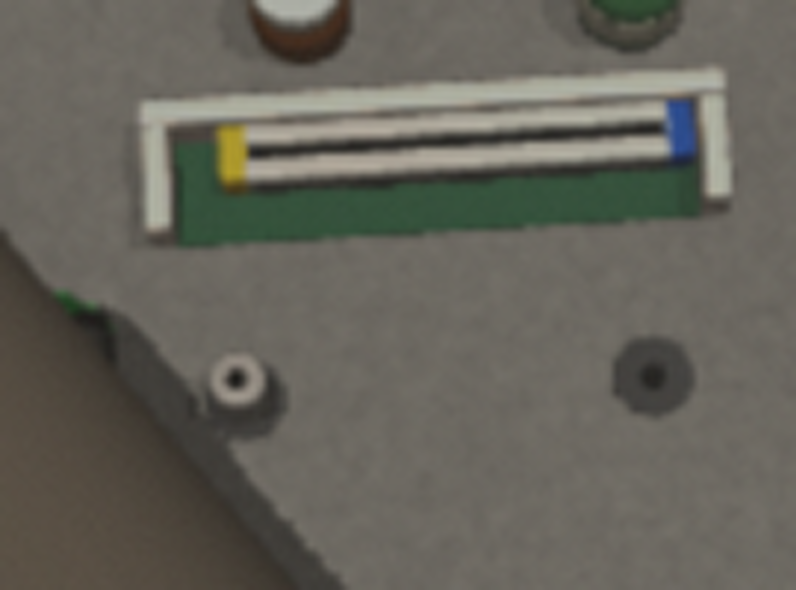

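View pics/c28.png

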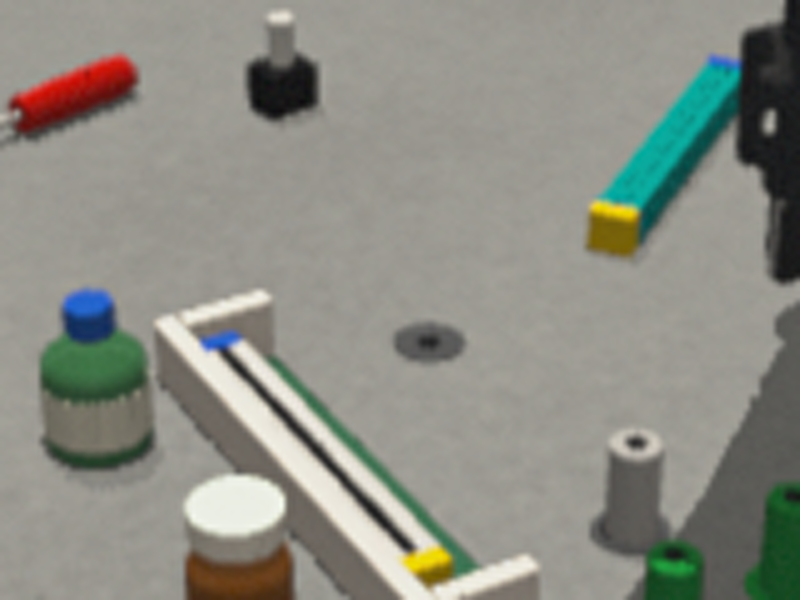

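The rail sits in the bay against the back wall. I'll check that numerically from its near edge, (245,185) to (693,158).

```bash
python3 - <<'E'
from h import *
f=grab_frame("top")
a=np.array([w2r(cw(f,215,145,5.9,u,v,.025)*1000) for u,v in[(245,184),(665,158),(695,157),(217,128),(668,101),(694,98)]]); print(a)
# expected outline overlay if flush
im=cv2.resize(f["pixels"][145:245,215:350,::-1],None,fx=5.9,fy=5.9,interpolation=cv2.INTER_CUBIC)
yb=-122.
P=[np.r_[r2w(p),25]/1000 for p in((0,yb),(0,yb+220),(-26,yb+220),(-26,yb))]
q=[((u-215+.5)*5.9-.5,(v-145+.5)*5.9-.5) for u,v in w2px(f,P)]
cv2.polylines(im,[np.int32(np.round(q))],True,(0,0,255),1); cv2.imwrite("pics/c29.png",im)
cv2.imwrite("pics/top_end.png",f["pixels"][:,:,::-1])
E
```

```text
[[ -27.6   88.6]
 [ -26.5 -106. ]
 [ -26.8 -119.9]
 [   0.   100.4]
 [   0.8 -109.4]
 [   1.6 -121.6]]
```

View pics/c29.png

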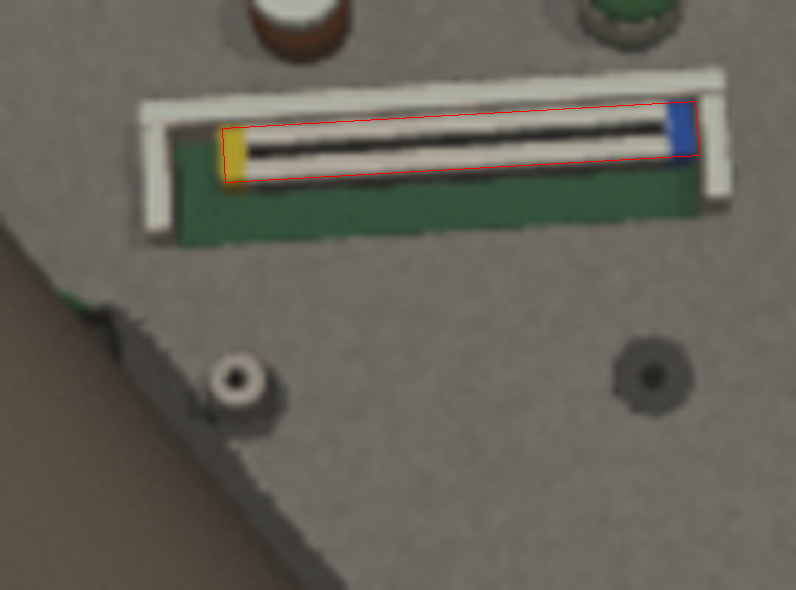

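View pics/top_end.png

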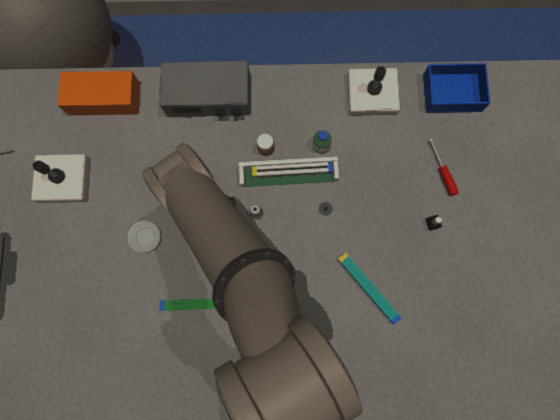

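```bash
python3 -c "
from h import *
st(); print(workorder.hand_in())"
```

```text
t 17.65 tcp [483.8 180.2 153.8] rack [-156.5  193.6] yaw -86.6783713670754 F [ 0.7 -0.3  0.4] w 70.11458975651234
the job is handed in; nothing more can be done
None
```

The aluminium rail is in the white bay against the back wall, and I handed the job in at 17.7 s with the arm clear of everything.

- **Pushing:** I swung the blue end into the bay while the yellow end was still in front of the steel post. Then I slid the rail lengthwise until the blue end sat in the back corner. Last, I pivoted the yellow end past the post and pressed the rail to the back wall. I only pushed; I never gripped or lifted the rail. I saw no contact with the post, and the wrist force stayed under about 18 N.
- **Flush check:** The last top picture puts the rail's near edge at -26.5 to -27.6 mm from the back wall, where -26 is exactly flush. The back edge reads 0 to +1.6 mm. The 1 mm spread matches a tilt of about 0.3°, which is within my reading error. The final presses at about 14 N, square and turned slightly each way, also point to it being flush. A gap under 1 mm at the yellow end can't be ruled out from the pictures.
- **Other things on the bench:** The bottle, jar, dish, screwdriver, clamp and teal rail look unmoved. In the last top picture the arm hid the brass ring, the green posts and part of the green rail. The arm went near only the green posts, and the last side-camera picture shows both standing.

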